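# Unload the finished cells from the heating block

### The job

Swing the steel keeper bar of the heating block fully aside by its black knob, then lift the two blue-capped cells straight out of their deep wells and stand both upright and free in the cooling tray. Keep them upright on the way, leave the keeper open and the white-capped cells in their wells, and do not knock over or shift the bottle in the tray or the spray can.

Things in the scene. Friction and masses are not known exactly. Their poses are not given: they have to be found in the camera images.
- keeper (a joint): angle of the keeper, a flat steel bar (195 mm long, 60 mm wide, 6 mm thick, underside 158 mm above the desk, 3 mm over the cell caps) that lies over both rows of cells and holds them down. It turns about an upright pivot post at the heater's end nearer the robot: 0 = straight over the cells, grows clockwise seen from above (bar's free end goes to the robot's right), stop at 1.8 rad. It stays where it is left; light friction, 0.06 N m
- keeper_knob (a point): middle of the upright black knob on the keeper's free end: cylinder 18 mm across, 40 mm high (from the bar's top face, z = 164 mm, to z = 204 mm), 165 mm from the pivot axis; this point is at mid height of the knob. The knob does not turn on the bar
- keeper_hinge (a point): point on the keeper's vertical pivot axis, at the bar's underside
- heater: fixed dry-block heater, white sides and aluminium top, 209 mm (x, from -124 to +85 mm) by 134 mm (y), top 100 mm above the desk. Origin on the desk. Its x axis runs along the two rows of wells, away from the pivot post. Six square wells, 33 mm wide, 85 mm deep (floor at z = 15 mm), centres at x = -46, 0, +46 and y = -33, +33 mm: 16 mm free between cells along a row, 36 mm between the rows. Fixed to the desk
- tray: fixed aluminium cooling tray with a black rubber floor, 130 mm (x) by 210 mm (y), rim 20 mm high, 5 mm walls; inside 120 by 200 mm, floor 8 mm above the desk. Origin under its centre; axes along the sides
- tray_floor (a point): centre of the tray's floor (top of the rubber), axes along the tray's sides
- bottle_mid (a point): white bottle with a red cap, 48 mm across, 124 mm tall, standing in the tray; point on its axis 62 mm above its base. Leave alone
- duster_mid (a point): white and green spray can, 66 mm across, 209 mm tall, standing on the desk between heater and tray; point on its axis 105 mm above its base. Leave alone
- cell_blue_1_mid (a point): square amber sample cell with blue cap, 30 x 30 x 140 mm (cap: top 26 mm, same width), flat base, 0.08 to 0.17 kg; point at its centre, 70 mm above its base; z is its long axis, x and y are square to its sides. Starts in a well with the top 55 mm standing out
- cell_blue_2_mid (a point): square amber sample cell with blue cap, 30 x 30 x 140 mm (cap: top 26 mm, same width), flat base, 0.08 to 0.17 kg; point at its centre, 70 mm above its base; z is its long axis, x and y are square to its sides. Starts in a well with the top 55 mm standing out
- cell_white_1_mid (a point): square amber sample cell with white cap, 30 x 30 x 140 mm (cap: top 26 mm, same width), flat base, 0.08 to 0.17 kg; point at its centre, 70 mm above its base; z is its long axis, x and y are square to its sides. Starts in a well with the top 55 mm standing out; stays there
- cell_white_2_mid (a point): square amber sample cell with white cap, 30 x 30 x 140 mm (cap: top 26 mm, same width), flat base, 0.08 to 0.17 kg; point at its centre, 70 mm above its base; z is its long axis, x and y are square to its sides. Starts in a well with the top 55 mm standing out; stays there
- cell_white_3_mid (a point): square amber sample cell with white cap, 30 x 30 x 140 mm (cap: top 26 mm, same width), flat base, 0.08 to 0.17 kg; point at its centre, 70 mm above its base; z is its long axis, x and y are square to its sides. Starts in a well with the top 55 mm standing out; stays there
- cell_white_4_mid (a point): square amber sample cell with white cap, 30 x 30 x 140 mm (cap: top 26 mm, same width), flat base, 0.08 to 0.17 kg; point at its centre, 70 mm above its base; z is its long axis, x and y are square to its sides. Starts in a well with the top 55 mm standing out; stays there

How it is judged:
By the outcome, as a careful person would: the job done as asked, in the order asked, and still so for the second after the job is handed in, with the robot touching nothing.
It also fails if it takes over 72 s, if anything falls off the work surface, if the arm or the gripper's body presses on something with over 40 N, if the wrist force passes 120 N, or if a joint passes its speed limit or range.

### The arm

A 6-joint arm with a two-finger parallel gripper is mounted at the origin on a cart in front of the work surface, level with it; the furniture and walls round the work are solid. World frame = base frame: x ahead of the robot, y to its left, z up, the work surface at z = 0. Lengths are in mm, angles in rad, forces in N, time in s.
With the tool pointing down it reaches from about 325 to 875 mm from the base axis. Payload 4.4 kg.
Tool frame: the origin (TCP) lies on the centre line of the jaws, within the pads' length; the fingertips stand ahead of it and the grasp point (between the pads) lies 6 mm ahead of it (ctrl.tcp_to_tips is the z of the fingertips in the tool frame, in mm); z points along the fingers, y is the direction in which the jaws open and shut (so a half turn about z gives the same grasp; the last joint's range is limited). The gripper opens to 85 mm and grips with 20 to 120 N. Pads are 22 mm wide; open, the fingers measure 114 mm over their backs; the gripper's body (76 mm by 85 mm) begins 54 mm behind the grasp point. The pads swing forward as they close: fully open they stand 13 mm farther back than shut.
Start: joints at [-1.274, 0.207, 1.542, -0, 1.393, -0.15], TCP at [248.954, -518.314, 256.282] pointing down, gripper open.
Joint ranges: [-2.73, 2.73], [-0.86, 2.22], [0.23, 2.46], [-1.11, 4.25], [0.08, 2.63], [-2.82, 2.82]. Speed limits (rad/s): [2.79, 2.79, 3.14, 3.14, 3.14, 3.14].

### API

Orientations are given as a 3x3 rotation matrix whose columns are the frame's x, y, z axes.
In Python, from plant import ctrl, sensors, optics gives the robot as it stands. Calls block until the motion is done:
- ctrl.move_ptp(position, orientation): joint-space move of the TCP to a pose.
- ctrl.move_l(position, rot=None, vel=150, threshold=None): straight line of the TCP; rot=None keeps the orientation; vel is the mean speed in mm/s. With threshold (N) it stops when the force on the tool has changed by that much, and returns True; else False.
- ctrl.set_joints(angles): joint-space move.
- ctrl.gripper_to(opening, force=None): finger opening in mm; force is the grip in N (None keeps the last); returns when the fingers have stopped.
- ctrl.hold(seconds).
- ctrl.solve_ik(position, orientation): joint angles nearest the present ones, or None.
- sensors.read_state(): the state.
- optics.grab_frame(name): name is "scene" or "top"; returns (picture, depth): 420x560x3 uint8, red, green, blue; 420x560 float32, mm along the optical axis (not along the pixel's ray), 0 where there is no reading.
- optics.camera_params(name): a dict with "mtx" (3x3 intrinsics, pixels), "k1" (the pictures are not rectified: a ray, as slopes to the right and down, at radius r is drawn at 1 + k1 r^2 times it, then the intrinsics apply), "R" (3x3) and "t" (3): a world point X has camera coordinates R X + t. Camera axes: x right, y down, z forward; pixel columns grow to the right and rows downward; lengths in mm; the calibration is good to about 2 mm. A picture is of the moment at which its call begins. camera_params takes no time and is no camera call.
A pose or a line that the arm cannot do raises ctrl.MotionError and nothing moves.
- ctrl.finish_job(): hands the job in, once; it reports no verdict.
The state is a dict: "t": time; "q": joint angles; "qvel": joint speeds; "tau": joint torques, N m; "eef_pos": TCP position; "eef_rot": TCP orientation; "force": force on the tool from outside, world axes, zero at the start; "wrist_torque": the same for the moment, N m; "grip_width": finger opening in mm.
Only numpy, scipy, OpenCV 4.12 (cv2) and the standard library are available. Lean on these libraries where they do the work, as an engineer would, in place of code of your own. Each camera call takes 0.05 s, during which the arm holds its last target. There are 200 camera calls.

## Working session

There is one attempt and no reset: what is moved stays moved. The work goes in short steps, each a Python script; the robot and the scene stay as the last script left them, time stands still between calls to the robot, and variables do not carry over. Pictures are saved under pics/ and viewed, about 8 in all and at most 12, crops included, and the job is handed in when it is done.

```bash
ls; mkdir -p pics; cat > h.py <<'E'
import numpy as np, cv2
from plant import ctrl, sensors, optics
def grab(n): return optics.grab_frame(n)
def cloud(n, depth):
    p=optics.camera_params(n); K=p['mtx']; h,w=depth.shape
    v,u=np.mgrid[:h,:w]
    pts=np.stack([u,v],-1).reshape(-1,1,2).astype(np.float64)
    s=cv2.undistortPoints(pts,np.array(K,float),np.array([p['k1'],0,0,0,0.])).reshape(h,w,2)
    c=np.dstack([s*depth[...,None],depth])
    R=np.array(p['R']);t=np.array(p['t'])
    return (c-t)@R
def ray_plane(n,uv,z):
    p=optics.camera_params(n)
    s=cv2.undistortPoints(np.array(uv,float).reshape(-1,1,2),np.array(p['mtx'],float),np.array([p['k1'],0,0,0,0.])).reshape(-1,2)
    R=np.array(p['R']);t=np.array(p['t']); C=-R.T@t
    d=np.c_[s,np.ones(len(s))]@R
    return C+d*((z-C[2])/d[:,2])[:,None]
def save(name,img): cv2.imwrite('pics/'+name,img[...,::-1])
E
python3 - <<'E'
from h import *
for n in('scene','top'):
    im,d=grab(n); save(n+'0.png',im); np.savez(n+'0.npz',im=im,d=d)
    p=optics.camera_params(n); print(n,p, -np.array(p['R']).T@p['t'],(d>0).mean())
print(sensors.read_state(),ctrl.tcp_to_tips)
E
```

```text
pics
scene {'mtx': array([[507.46973026,   0.        , 277.78325897],
       [  0.        , 507.46973026, 217.27776996],
       [  0.        ,   0.        ,   1.        ]]), 'k1': -0.17501022547145295, 'R': array([[-0.48639559, -0.87369406,  0.00883295],
       [-0.4161367 ,  0.22275528, -0.88159533],
       [ 0.76827702, -0.43247979, -0.47192335]]), 't': array([329.95426584, 325.99788696, 774.37033128])} [-298.78294702  550.5608517   649.92718743] 0.996062925170068
top {'mtx': array([[541.20257648,   0.        , 284.97033896],
       [  0.        , 541.20257648, 208.91637092],
       [  0.        ,   0.        ,   1.        ]]), 'k1': 0.06887612753586891, 'R': array([[-0.01547067, -0.99986977,  0.0045926 ],
       [-0.98642   ,  0.01451112, -0.16360013],
       [ 0.16351218, -0.00706124, -0.98651604]]), 't': array([  63.43003085,  567.79530175, 1300.10880854])} [ 348.48232447   64.36280777 1375.17827428] 0.9960034013605442
{'t': 0.1, 'q': array([-1.27348543e+00,  2.07333576e-01,  1.54282268e+00,  5.48001793e-05,
        1.39347031e+00, -1.50490402e-01]), 'qvel': array([ 0.00018748, -0.00300101, -0.00305054,  0.00026866,  0.00114329,
       -0.00012132]), 'tau': array([-7.13588088e-04, -3.84097767e+01, -2.92548430e+01, -2.27096180e-04,
        4.83224838e-03, -1.66453102e-06]), 'eef_pos': array([ 248.7903789 , -517.69792869,  255.23699453]), 'eef_rot': array([[ 9.01405592e-01,  4.32975360e-01, -5.44261287e-04],
       [ 4.32975554e-01, -9.01403531e-01,  1.96048431e-03],
       [ 3.58242356e-04, -2.00284336e-03, -9.99997930e-01]]), 'force': array([-0.17662832, -0.66893567,  0.5118746 ]), 'wrist_torque': array([-0.01321254,  0.06423528,  0.00506082]), 'grip_width': 85.50397066695784} 25.0
```

View pics/scene0.png

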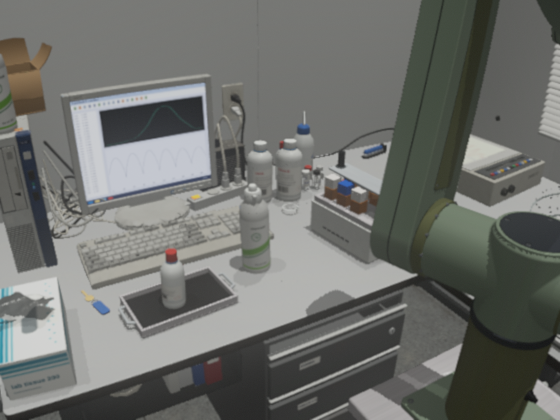

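View pics/top0.png

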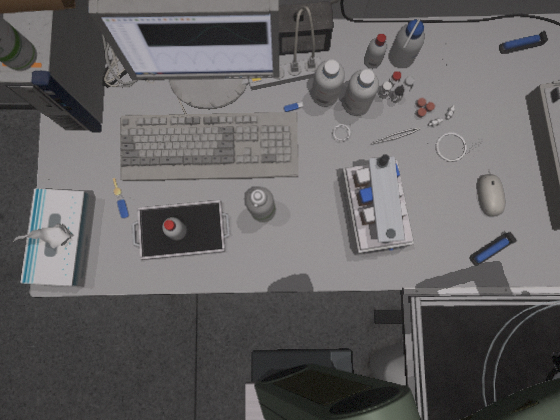

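The scene view shows the bottle (172,280) in the tray, can (255,235) and heater (350,215). In the top view: knob (383,160), pivot (390,233), blue caps near (366,195) and (396,170), tray (181,230), bottle cap (172,227), can (260,200).

```bash
python3 - <<'E'
from h import *
f=np.load('top0.npz'); im,d=f['im'],f['d']; P=cloud('top',d)
Z=P[...,2]
def rect(m,name):
    m=m.astype(np.uint8); n,l,s,c=cv2.connectedComponentsWithStats(m)
    for i in range(1,n):
        if s[i,4]>40:
            q=P[l==i]; r=cv2.minAreaRect(q[:,:2].astype(np.float32)); print(name,s[i,4],'pix',c[i].round(),'rect',np.round(r[0],1),np.round(r[1],1),round(r[2],1),'z',np.round(np.median(q[:,2]),1))
u=np.arange(560)[None]; v=np.arange(420)[:,None]
H=(u>335)&(u<420)&(v>140)&(v<260)
rect(H&(abs(Z-164)<6),'bar'); rect(H&(Z>190),'knob')
rect(H&(abs(Z-155)<4),'caps'); rect(H&(Z>85)&(Z<230),'heater')
T=(u>125)&(u<240)&(v>190)&(v<270)
rect(T&(Z>12)&(Z<30),'rim');rect(T&(Z>4)&(Z<12),'floor'); rect(T&(Z>60),'bottle')
rect((u>235)&(u<285)&(v>170)&(v<235)&(Z>30),'can')
hsv=cv2.cvtColor(im,cv2.COLOR_RGB2HSV)
rect(H&(hsv[...,0]>100)&(hsv[...,0]<130)&(hsv[...,1]>130),'blue')
print('desk z',np.median(Z[240:270,280:330]))
c=im[140:260,330:430]; save('c1.png',cv2.resize(c,None,fx=5,fy=5,interpolation=cv2.INTER_CUBIC))
E
```

```text
bar 2143 pix [386. 200.] rect [ 570.2 -170.4] [197.5  73.9] 2.5 z 164.6
knob 61 pix [385. 158.] rect [ 655.1 -168.3] [16.3 16.8] 79.6 z 203.4
caps 148 pix [364. 174.] rect [ 628.7 -127.3] [29.2 30.6] 13.7 z 155.3
caps 45 pix [400. 189.] rect [ 595.1 -208.6] [28.5  9.7] 10.2 z 155.2
caps 126 pix [367. 194.] rect [ 582.7 -132. ] [30.3 27.1] 10.6 z 155.4
caps 60 pix [403. 209.] rect [ 548.3 -214.8] [30.6 12.8] 5.7 z 155.5
caps 121 pix [370. 214.] rect [ 537.4 -137.9] [30.6 25.2] 12.2 z 155.0
heater 4726 pix [378. 204.] rect [ 567.5 -169.4] [210.5 133.2] 8.1 z 157.6
rim 801 pix [179. 229.] rect [526.2 318.6] [132.9 240.3] 4.9 z 19.3
floor 2739 pix [181. 229.] rect [527.3 320. ] [122.5 199.4] 4.7 z 8.2
bottle 367 pix [172. 227.] rect [433.2 211.9] [336.8  48.1] 52.0 z 101.3
can 791 pix [260. 203.] rect [481.   79.9] [259.   64.4] 20.7 z 164.3
blue 134 pix [366. 194.] rect [477.9 -33.5] [ 32.4 322.9] 47.2 z 156.1
desk z 0.516099740339819
```

View pics/c1.png

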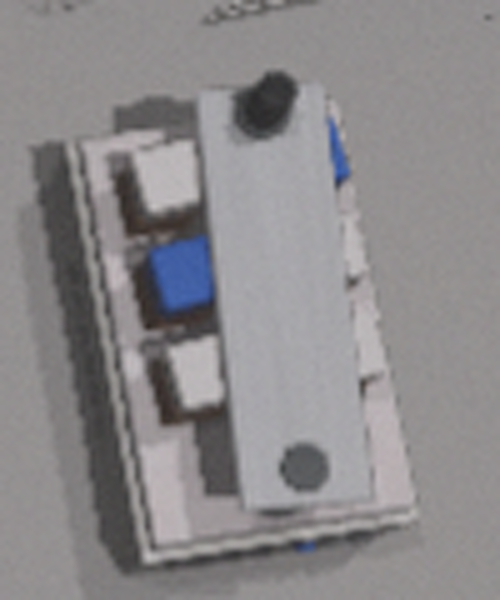

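```bash
python3 - <<'E'
from h import *
f=np.load('top0.npz'); im,d=f['im'],f['d']; P=cloud('top',d); Z=P[...,2]
u=np.arange(560)[None]; v=np.arange(420)[:,None]
def cyl(m,n):
    q=P[m]; print(n,len(q),'circ',[np.round(a,1) for a in cv2.minEnclosingCircle(q[:,:2].astype(np.float32))],q[:,2].max().round())
T=(u>150)&(u<200)&(v>205)&(v<250)
cyl(T&(Z>122),'bottle cap'); cyl(T&(Z>60)&(Z<122)&(P[...,1]<360)&(P[...,1]>300),'bottle body')
C=(u>240)&(u<280)&(v>180)&(v<225)
cyl(C&(Z>190),'can top'); cyl(C&(Z>60)&(Z<185),'can shoulders')
print('pivot',ray_plane('top',[391,233.4],166).round(1))
# bar direction from top-face inner points
m=(u>360)&(u<410)&(v>160)&(v<245)&(abs(Z-164.5)<2.5); m=cv2.morphologyEx(m.astype(np.uint8),cv2.MORPH_OPEN,np.ones((3,3)))>0
q=P[m][:,:2].astype(np.float32); print(len(q),cv2.minAreaRect(q),q.mean(0))
_,ev=cv2.PCACompute(q,None)[:2]; print(np.degrees(np.arctan2(ev[0,1],ev[0,0])))
# heater body outline, in scene? use top-face z~100
m=(u>335)&(u<420)&(v>140)&(v<260)&(abs(Z-100)<3); r=cv2.minAreaRect(P[m][:,:2].astype(np.float32)); print('htop',r)
# scene view checks
f=np.load('scene0.npz'); im,d=f['im'],f['d']; Q=cloud('scene',d)
hsv=cv2.cvtColor(im,cv2.COLOR_RGB2HSV)
m=((hsv[...,0]>100)&(hsv[...,0]<130)&(hsv[...,1]>130)&(u>335)&(u<360)&(v>175)&(v<210)); q=Q[m]; print('scene blue',len(q),q[abs(q[:,2]-155)<3].mean(0),q.min(0),q.max(0))
m=(u>160)&(u<182)&(v>245)&(v<262); q=Q[m]; q=q[(q[:,0]<600)&(q[:,2]>110)]; print('scene bottlecap',np.median(q,0),q[:,2].max())
E
```

```text
bottle cap 95 circ [array([438.3, 199.9]), np.float64(162.6)] 1375.0
bottle body 280 circ [array([522. , 325.6]), np.float64(24.6)] 122.0
can top 224 circ [array([469.6,  94.1]), np.float64(124.7)] 1375.0
can shoulders 515 circ [array([575., 115.]), np.float64(33.4)] 185.0
pivot [[ 489.7 -181.3  166. ]]
402 ((566.386962890625, -175.10186767578125), (186.27578735351562, 59.548988342285156), 3.910421133041382) [ 584.02167 -177.69493]
10.679274
htop ((568.3756713867188, -169.46661376953125), (200.77232360839844, 124.49897766113281), 8.179790496826172)
scene blue 70 [ 579.71597147 -128.9505918   155.10703362] [ 563.98296711 -176.73367428  130.41657515] [ 646.55363363 -112.58889129  159.25222832]
scene bottlecap [515.60616873 328.16014315 127.19290189] 135.17062083501793
```

Heights and sizes check out: cap z is 155, knob radius from the pivot is 166 mm, heater measures 210×133, and the bottle is near the tray centre. Next I'll swing the keeper with the jaws as a loose cage around the knob.

```bash
cat >> h.py <<'E'
def down(deg):
    a=np.radians(deg); y=np.array([np.cos(a),np.sin(a),0]); z=np.array([0,0,-1.]); return np.c_[np.cross(y,z),y,z]
def st(): 
    s=sensors.read_state(); print('t',round(s['t'],2),'pos',s['eef_pos'].round(1),'F',s['force'].round(1),'w',round(float(s['grip_width']),1),'q',s['q'].round(2))
PIV=np.array([489.7,-180.8])
def arc(deg,z,r=165.5):
    a=np.radians(deg); return [*(PIV+r*np.array([np.cos(a),np.sin(a)])),z]
E
python3 - <<'E'
from h import *
ctrl.gripper_to(36)
ctrl.move_ptp(arc(4.4,250),down(94.4)); st()
print(ctrl.move_l(arc(4.4,196),vel=100,threshold=8)); st()
ctrl.gripper_to(25); st()
for g in np.linspace(4.4,-90,10)[1:]:
    ctrl.move_l(arc(g,196),down(g+90),vel=150)
st()
print(ctrl.move_l(arc(-99,196),down(-9),vel=50,threshold=5)); st()
im,d=grab('top'); save('top1.png',im[100:330,230:510]); np.savez('top1.npz',im=im,d=d)
E
```

```text
t 2.57 pos [ 654.4 -169.   250. ] F [-0.5 -0.2  0.1] w 35.8 q [-0.38  0.42  1.27 -0.    1.44 -2.03]
False
t 3.26 pos [ 654.9 -168.3  196.2] F [0.3 0.4 0.7] w 35.9 q [-0.38  0.47  1.33 -0.    1.35 -2.03]
t 3.52 pos [ 655.2 -168.2  197. ] F [0.2 0.  0.5] w 25.0 q [-0.38  0.46  1.33  0.    1.35 -2.03]
t 6.67 pos [ 490.8 -346.   196.2] F [-0.2  0.5  0.9] w 25.1 q [-0.76  0.31  1.54  0.    1.29 -0.76]
True
t 7.11 pos [ 472.2 -344.7  196.3] F [ 2.9 -0.5  1.8] w 24.8 q [-0.78  0.28  1.58  0.    1.28 -0.66]
```

View pics/top1.png

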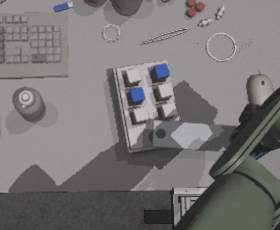

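The keeper is swung round to the robot's right, pointing toward −y, and the contact force rose at the stop. All six caps are now visible, blue ones at crop (137,96) and (161,72).

```bash
python3 - <<'E'
from h import *
f=np.load('top1.npz'); im,d=f['im'],f['d']; P=cloud('top',d); Z=P[...,2]
u=np.arange(560)[None]; v=np.arange(420)[:,None]
m=((u>335)&(u<415)&(v>150)&(v<228)&(abs(Z-155)<4)).astype(np.uint8)
n,l,s,c=cv2.connectedComponentsWithStats(m)
for i in range(1,n):
    if s[i,4]>60:
        r=cv2.minAreaRect(P[l==i][:,:2].astype(np.float32)); print(c[i].round(),im[l==i].mean(0).round(),np.round(r[0],1),np.round(r[1],1),round(r[2],1))
ctrl.gripper_to(40)
p=sensors.read_state()['eef_pos']; ctrl.move_l([p[0],p[1],265],vel=200); st()
for a,pos in ((-81.8,[582.2,-133.5,136]),(-81.8,[582.2,-133.5,362]),(4.8,[521,387,362]),(4.8,[521,387,130]),(-81.8,[637,-193,362]),(4.8,[532,252,362])): print(pos,ctrl.solve_ik(pos,down(a)))
E
```

```text
[392. 170.] [ 70.  95. 159.] [ 637.9 -192. ] [30.  31.1] 16.1
[364. 175.] [186. 182. 183.] [ 628.  -127.7] [30.3 30. ] 15.5
[396. 190.] [183. 179. 180.] [ 592.3 -198.8] [30.4 30.4] 13.9
[367. 194.] [ 71.  98. 162.] [ 582.7 -133.7] [30.4 30.6] 12.1
[399. 209.] [165. 161. 162.] [ 546.8 -204.6] [30.5 31.5] 14.4
[371. 213.] [185. 180. 182.] [ 537.5 -140.1] [29.9 30.6] 16.8
t 7.95 pos [ 469.9 -343.9  265. ] F [-0.1  0.2 -1.2] w 40.3 q [-0.78  0.22  1.51  0.    1.41 -0.66]
[582.2, -133.5, 136] [-3.70225349e-01  3.74004122e-01  1.59212778e+00 -4.44089210e-16
  1.17546075e+00  1.05745398e+00]
[582.2, -133.5, 362] [-3.70225349e-01  1.95507334e-01  1.33923844e+00 -4.44089210e-16
  1.60684688e+00  1.05745398e+00]
[521, 387, 362] [ 5.05666708e-01  3.09979497e-01  1.19891749e+00 -4.44089210e-16
  1.63269566e+00  4.21890904e-01]
[521, 387, 130] [ 5.05666708e-01  4.78995568e-01  1.45509445e+00 -4.44089210e-16
  1.20750263e+00  4.21890904e-01]
[637, -193, 362] [-4.24063774e-01  3.47318144e-01  1.15071674e+00 -4.44089210e-16
  1.64355777e+00  1.00361555e+00]
[532, 252, 362] [ 2.95413083e-01  1.76515553e-01  1.36141023e+00 -4.44089210e-16
  1.60366687e+00  2.11637279e-01]
```

```bash
cat >> h.py <<'E'
def pick(xy,a=-81.8):
    ctrl.gripper_to(50,45)
    ctrl.move_ptp([*xy,215],down(a))
    print('appr',ctrl.move_l([*xy,137],vel=120,threshold=10)); st()
    ctrl.gripper_to(20,45); st()
    hit=ctrl.move_l([*xy,232],vel=60,threshold=25); st()
    if hit: raise SystemExit('lift hit')
    ctrl.move_l([*xy,362],vel=200); st()
def carry(xy,a):
    ctrl.move_l([*xy,362],down(a),vel=260)
    ctrl.move_l([*xy,145],vel=200); st()
E
python3 - <<'E'
from h import *
pick([582.5,-133.6]); carry([521,387],4.8)
im,d=grab('scene'); save('s2.png',im); np.savez('s2.npz',im=im,d=d)
E
```

```text
appr False
t 10.53 pos [ 583.1 -134.   137.8] F [-0.2  0.4  0. ] w 49.8 q [-0.37  0.37  1.59  0.    1.18  1.06]
t 10.82 pos [ 583.5 -134.   138.5] F [ 0.1 -0.4  2.6] w 29.6 q [-0.37  0.37  1.59 -0.    1.18  1.06]
t 12.56 pos [ 582.2 -133.5  231.4] F [-0.6  0.5 -0.9] w 29.3 q [-0.37  0.27  1.51 -0.    1.36  1.06]
t 13.36 pos [ 581.9 -133.3  360.4] F [ 0.5 -0.3 -2.5] w 29.8 q [-0.37  0.2   1.34  0.    1.61  1.06]
t 16.76 pos [522.1 387.6 146.8] F [-0.1  0.2 -1.7] w 29.2 q [0.51 0.46 1.44 0.   1.23 0.42]
```

View pics/s2.png

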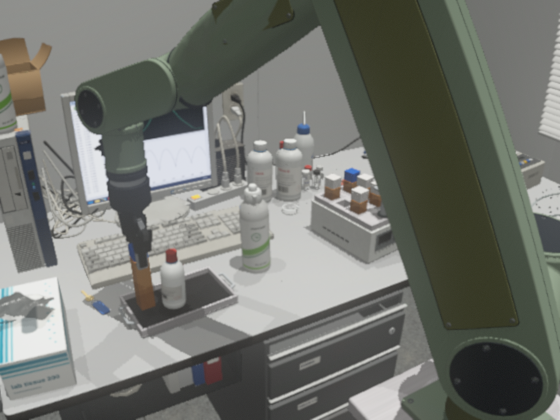

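The cell (143,280) hangs just over the tray's left end, clear of the bottle (173,283). It may lean a little, so I'll check its axis from depth before lowering.

```bash
python3 - <<'E'
from h import *
f=np.load('s2.npz'); im,d=f['im'],f['d']; P=cloud('scene',d)
m=np.zeros(d.shape,bool); m[245:312,128:156]=1
m&=(abs(P[...,0]-522)<40)&(abs(P[...,1]-387)<40)&(P[...,2]>12)&(P[...,2]<100)
q=P[m]; print(len(q),q.min(0),q.max(0))
for lo in range(15,100,14):
    s=q[(q[:,2]>=lo)&(q[:,2]<lo+14)]
    print(lo,len(s),s.mean(0).round(1),np.percentile(s,5,0).round(1),np.percentile(s,95,0).round(1))
E
```

```text
589 [502.78705714 372.30966745  12.08611441] [537.72939396 425.07379347  99.96349304]
15 45 [516.5 401.2  24.6] [506.5 377.8  18.2] [536.8 424.1  28.8]
29 102 [510.7 391.3  36.3] [504.6 375.2  30.5] [526.8 404.1  42.3]
43 104 [510.9 391.5  50.2] [505.9 376.   44.3] [529.1 404.1  56.2]
57 103 [510.4 391.6  64. ] [505.3 375.4  58.1] [527.  403.9  70.3]
71 111 [510.5 391.   78. ] [504.7 375.4  71.7] [527.8 404.2  84.2]
85 114 [510.6 391.3  91.9] [505.5 375.6  86.3] [526.7 404.1  98.4]
99 8 [512.5 391.1  99.5] [505.9 377.2  99.1] [527.  404.1  99.9]
```

It is upright to within about 0.5 mm over 70 mm. I'll lower and release it, then fetch the second.

```bash
cat >> h.py <<'E'
def place(xy):
    print('touch',ctrl.move_l([*xy,124],vel=25,threshold=4)); st()
    ctrl.gripper_to(50); ctrl.hold(0.2)
    ctrl.move_l([*xy,300],vel=150); st()
E
python3 - <<'E'
from h import *
place([521,387])
pick([637.6,-192.4]); carry([532,252],4.8)
im,d=grab('scene'); save('s3.png',im[120:340,80:460]); np.savez('s3.npz',im=im,d=d)
P=cloud('scene',d)
for n,(x,y) in dict(held=(532,252),placed=(521,387)).items():
    m=(abs(P[...,0]-x)<30)&(abs(P[...,1]-y)<30)
    for lo in (30,60,90):
        s=P[m&(P[...,2]>=lo)&(P[...,2]<lo+14)]
        if len(s): print(n,lo,len(s),s.mean(0).round(1),np.percentile(s,5,0).round(1),np.percentile(s,95,0).round(1))
E
```

```text
touch True
t 17.39 pos [521.1 387.  131.4] F [ 0.2 -0.8  3.9] w 29.6 q [ 0.51  0.48  1.45 -0.    1.21  0.42]
t 19.21 pos [520.4 386.7 298.4] F [-0.1  0.9  0.1] w 49.9 q [ 0.51  0.34  1.29 -0.    1.52  0.42]
appr False
t 22.37 pos [ 638.2 -192.6  137.8] F [0.3 0.  0.6] w 50.2 q [-0.42  0.5   1.4  -0.    1.24  1.  ]
t 22.67 pos [ 638.5 -192.8  138.5] F [-0.7 -0.2  2.3] w 29.4 q [-0.42  0.5   1.4  -0.    1.24  1.  ]
t 24.4 pos [ 637.3 -192.3  231.4] F [-0.3  0.2 -0.5] w 29.5 q [-0.42  0.42  1.32 -0.    1.4   1.  ]
t 25.2 pos [ 637.  -192.1  360.3] F [-0.6  0.3 -1.2] w 29.5 q [-0.42  0.35  1.15  0.    1.64  1.  ]
t 28.34 pos [533.1 252.3 146.5] F [ 0.3  0.3 -1.3] w 29.6 q [0.3  0.35 1.61 0.   1.19 0.21]
held 30 104 [523.4 257.3  36.7] [516.7 240.1  30.4] [541.3 268.5  43.2]
held 60 108 [523.  257.6  67.1] [516.7 240.7  60.4] [540.4 268.7  73.7]
held 90 116 [522.3 256.9  96.7] [515.5 239.7  90.5] [540.2 269.2 102.9]
placed 30 99 [509.3 390.1  37.1] [504.4 374.3  31.1] [523.4 403.1  43.2]
placed 60 101 [509.2 390.6  66.8] [503.5 375.1  60.6] [524.3 403.2  73.2]
placed 90 108 [509.5 390.4  96.8] [504.1 374.1  91.1] [528.3 403.2 102.4]
```

View pics/s3.png

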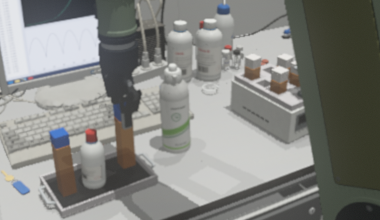

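The first cell stands upright at crop (63,165), bottle (93,165), and the second cell is held upright at (125,145) over the tray's right end. Next I'll place it and retreat to the start pose for an unobstructed check.

```bash
python3 - <<'E'
from h import *
place([532,252])
ctrl.move_l([450,120,330],vel=250)
ctrl.set_joints([0.25,-0.3,1.9,0,1.3,0.2]) if False else None
ctrl.move_ptp([350,-60,340],down(-10)); st()
f=np.load('top0.npz'); P0=cloud('top',f['d'])
im,d=grab('top'); save('t4.png',im[100:300,110:510]); P=cloud('top',d)
for n,(x,y,r,lo,hi) in dict(c1=(521,387,30,140,156),c2=(532,252,30,140,156),bottle=(522,326,26,60,120),can=(575,115,36,60,185)).items():
    for nm,Q in (('before',P0),('now',P)):
        s=Q[(abs(Q[...,0]-x)<r)&(abs(Q[...,1]-y)<r)&(Q[...,2]>lo)&(Q[...,2]<hi)]
        if len(s)>20: print(n,nm,len(s),np.round(cv2.minAreaRect(s[:,:2].astype(np.float32))[0],1),cv2.minEnclosingCircle(s[:,:2].astype(np.float32)),np.median(s[:,2]).round(1))
Q=P; s=Q[(Q[...,1]<-230)&(abs(Q[...,2]-164)<4)&(Q[...,0]<560)&(Q[...,0]>420)]; print('bar',cv2.minAreaRect(s[:,:2].astype(np.float32)) if len(s)>20 else len(s))
s=Q[(abs(Q[...,0]-475)<40)&(abs(Q[...,1]+345)<40)&(Q[...,2]>190)&(Q[...,2]<215)]; print('knob',len(s),s.mean(0) if len(s) else '')
E
```

```text
touch True
t 28.98 pos [532.1 252.  131.3] F [0.2 0.1 3.4] w 29.5 q [ 0.3   0.36  1.62 -0.    1.16  0.21]
t 30.79 pos [531.3 251.8 298.6] F [0.2 0.5 0.1] w 50.2 q [ 0.3   0.21  1.45 -0.    1.49  0.21]
t 32.41 pos [350.7 -59.4 339.9] F [-0.3  0.3  0.1] w 50.1 q [-0.41 -0.35  1.89  0.    1.6  -0.24]
c1 now 202 [521.3 384.5] ((520.5670776367188, 384.9658508300781), 20.520244598388672) 147.6
c2 now 180 [533.2 251.7] ((532.4368286132812, 251.10044860839844), 19.310388565063477) 147.8
bottle before 276 [523.1 326.6] ((521.9898681640625, 325.56317138671875), 24.63370132446289) 97.3
bottle now 272 [521.8 324.2] ((522.24609375, 325.2684020996094), 24.706634521484375) 98.1
can before 515 [572.8 115.1] ((575.037841796875, 114.99910736083984), 33.42671585083008) 159.5
can now 517 [571.5 118. ] ((572.7477416992188, 117.39708709716797), 33.95225524902344) 159.5
bar ((480.6974792480469, -293.07977294921875), (130.08346557617188, 62.273136138916016), 85.2579574584961)
knob 65 [ 474.29417305 -342.48363429  202.08852433]
```

View pics/t4.png

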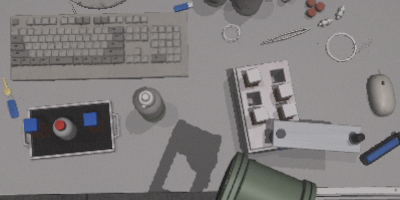

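The picture shows both blue caps in the tray at (30,125) and (90,119), either side of the bottle (64,130). The four white cells are in their wells and the keeper is fully open. The can's circle fit shifted by 2–3 mm, so I'll check whether that is noise.

```bash
python3 - <<'E'
from h import *
f=np.load('top0.npz'); f1=np.load('top1.npz'); im,d=grab('top')
g=lambda i:cv2.cvtColor(i,cv2.COLOR_RGB2GRAY).astype(np.float32)
P0,P1,P=[cloud('top',x) for x in(f['d'],f1['d'],d)]
for n,(a,b,c,e) in dict(can=(181,222,243,279),bottle=(216,242,160,186)).items():
    t=g(f['im'])[a+6:b-6,c+6:e-6]
    for k,i in (('mid',f1['im']),('now',im)):
        r=cv2.matchTemplate(g(i)[a-4:b+4,c-4:e+4],t,cv2.TM_CCOEFF_NORMED); print(n,k,r.max(),np.array(np.unravel_index(r.argmax(),r.shape))-10)
for Q in (P0,P1,P):
    s=Q[(np.hypot(Q[...,0]-575,Q[...,1]-115)<45)&(Q[...,2]>60)&(Q[...,2]<230)]; print('can',s.mean(0),np.percentile(s,[2,98],0)[:,:2].round(1).tolist())
E
```

```text
can mid 0.9664023 [ 1 -2]
can now 0.96580297 [ 1 -2]
bottle mid 0.9483876 [0 1]
bottle now 0.95091707 [0 1]
can [565.68117861 113.07631748 163.07282493] [[543.2, 84.9], [600.9, 144.0]]
can [564.55443101 115.59119744 163.47378207] [[541.8, 86.3], [598.6, 146.6]]
can [564.59032717 115.5207055  163.2225875 ] [[541.8, 86.1], [598.7, 146.5]]
```

```bash
python3 - <<'E'
from h import *
st(); ctrl.finish_job()
E
```

```text
t 32.51 pos [350.8 -59.1 339.9] F [-0.5 -0.   0.3] w 50.2 q [-0.41 -0.35  1.89  0.    1.6  -0.24]
the job is handed in; nothing more can be done
```

The job is handed in at 32.5 s, inside the 72 s limit. I swung the keeper fully open by its knob, then lifted both blue-capped cells straight out and stood them in the cooling tray, one on each side of the bottle.

**Last checks, with the gripper clear of everything:**
- **Keeper:** it is open at about 1.8 rad, which is its stop.
- **Blue cells:** both stand free at about (521, 385) and (532, 252), with their cap tops at about 148 mm, as expected on the tray floor. The depth images showed both upright: the first standing after release, the second still in the grip just before lowering.
- **White cells:** all four are still in their wells.
- **Forces:** readings stayed at a few newtons wherever I printed them.

**One check disagreed:** the can appears about 2–3 mm, and the bottle about 1 pixel, from where the very first picture had them. That offset was already there in the picture taken right after the keeper swing, when the arm had been nowhere near either one. It did not change while I moved the cells. I think the can and bottle settled at the start or it is image noise, but I could not confirm which.

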